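# Hang the slotted check weight on the bag scale

### The job

Do the daily check of the spring bag scale: take the larger of the two slotted check weights from the tray and hang it on the scale's load pin, slipping its side slot sideways over the pin behind the pin's head until the pin sits up in the notch at the slot's end, and leave it hanging freely. The scale's head is clamped at a different height every day, so find the pin by feel and go gently: never knock the scale and never push the pin down to its overload stop. Leave the smaller weight and everything else where it stands.

Things in the scene. Friction and masses are not known exactly. Their poses are not given: they have to be found in the camera images.
- check_weight_mid (a point): Larger check weight (0.5 kg, loose, upright on the tray), 166 mm tall; point on its axis half-way up, 83 mm above its underside; z up. Steel body, diameter 50, height 34 mm; from it rises a steel strap plate in the weight's y-z plane, 5 mm thick along x, with a slot open on the weight's -y side, and a grip block on top.
- check_weight_grip (a point): Middle of the larger weight's grip block: 28 mm wide along the weight's y, 10 mm thick along x, 42 mm high (124 to 166 mm above the underside). Grasp it from above.
- check_weight_notch (a point): Middle of the notch's roof, on the larger weight's axis, 112 mm above its underside; axes as the weight's; the pin bears here when it hangs. The slot is 10 mm high (93 to 103 mm above the underside) and runs in from -y to a closed end at y = +6 mm. At its inner end the notch, y = -6 to +6 mm, goes up 9 mm from the slot's upper edge to this roof.
- check_weight_lip (a point): Middle of the straight level underside of the larger weight's lip, the slot's upper edge: 103 mm above the underside, from the weight's y = -32 to -6 mm (this point: y = -19 mm). The lip ends in a rounded nose at y = -39.5 mm. Below the slot the plate ends sooner, at y = -14 mm, so the nose can be let down on the pin and slid along it.
- half_weight_mid (a point): Smaller check weight (0.25 kg, loose, on the tray beside the other), body diameter 34, height 26 mm, 158 mm tall in all; same strap plate and grip. The point lies on its axis 79 mm above its underside. To be left alone.
- weight_tray: Shallow grey tray 84 x 180 x 14 mm (3 mm walls and floor), fixed, long side along its y; the two weights stand in it 110 mm apart, in either order. Origin: centre of its underside.
- bag_scale: Spring bag scale, fixed: grey foot 150 x 130 x 12 mm, column (top 224 mm up) 45 mm behind the middle, on it a white head 96 mm wide, clamped at a height that is not reported. Origin: centre of the foot's underside; z up; front is -x. The head's front face is at x = -5 mm and reaches from 10 mm above to 18 mm below the axis of the unloaded load pin.
- load_pin (a joint): How far the load pin has sunk, m (0 unloaded, 0.007 at the stop, overloaded past 0.0045); spring 2.5 N per mm; the larger weight sinks it 2 mm. Steel pin, level along the scale's x at y = 0: shank diameter 8 mm, x = -5 to -21 mm, then its round head, diameter 18, to x = -25 mm. Unloaded axis 170 to 200 mm above the scale's origin: differs each time, see or feel it.
- timer: Bystander: small white bench timer lying on the worktop, 58 x 68 x 18 mm; origin at its underside.
- dropper_bottle: Bystander: small amber dropper bottle, 33 mm wide, 102 mm tall; origin at its underside.
- tip_box: Bystander: open pipette tip box, 98 x 128 x 78 mm; origin at its underside.
- saline_bottle: Bystander: white bottle with screw cap, diameter 52, 125 mm tall; origin at its underside.
- kit_box: Bystander: small carton 55 x 105 x 38 mm lying on the worktop; origin at its underside.
Things that resemble listed ones, but are neither listed nor needed, are in the scene too. What is shaped like the part that bears check_weight_mid but green is not meant.

How it is judged:
By the outcome, as a careful person would: the job done as asked, in the order asked, and still so for the second after the job is handed in, with the robot touching nothing.
It also fails if it takes over 43 s, if anything falls off the work surface, if the arm or the gripper's body presses on something with over 40 N, if the wrist force passes 120 N, or if a joint passes its speed limit or range.

### The arm

A 6-joint arm with a two-finger parallel gripper is mounted at the origin on a cart in front of the work surface, level with it; the furniture and walls round the work are solid. World frame = base frame: x ahead of the robot, y to its left, z up, the work surface at z = 0. Lengths are in m, angles in degrees, forces in N, time in s.
With the tool pointing down it reaches from about 0.4 to 0.825 m from the base axis. Payload 7 kg.
Tool frame: the origin (TCP) lies midway between the tips of the shut fingers; the grasp point (between the pads) lies r.grasp_offset behind it (r.grasp_offset is the distance from the TCP to the grasp point, in m); z points along the fingers, y is the direction in which the jaws open and shut (so a half turn about z gives the same grasp; the last joint's range is limited). The gripper opens to 88 mm and grips with 3 to 60 N. Pads are 19 mm wide; open, the fingers measure 130 mm over their backs; the gripper's body (78 mm by 193 mm) begins 47 mm behind the grasp point.
Start: joints at [87.611, 20.546, 0.682, 0, -70.136, -16.507], TCP at [0.219, 0.639, 0.227] pointing down, gripper open.
Joint ranges: [-176.03, 176.03], [-82.01, 121.73], [-58.28, 71.71], [-173.87, 95.51], [-174.79, -0.11], [-173.66, 173.66]. Speed limits (degrees/s): [136.94, 136.94, 172.46, 180, 180, 180].

### API

Orientations are given as [roll, pitch, yaw] about the fixed x, y, z axes, in that order (R = Rz(yaw) Ry(pitch) Rx(roll)).
In Python, from plant import status, imaging, r gives the robot as it stands.
- The arm moves only by the tool apply_moves, never from a script. Its argument "moves" is a list of rows, each a list of 6 numbers: the shift along the tool's x, y, z in units of 200 mm (1.0 is 200 mm), then the turn, a rotation vector about the tool's x, y, z in units of 90 degrees (1.0 is 90 degrees). In form: [[tx, ty, tz, rx, ry, rz], ...]. A call has 1 to 12 rows; each row is the pose to reach, as a shift and turn from the pose measured when the call began, along the tool's axes at that moment; what a row does not reach only later rows make up. A row lasts 1/8 s, in which the tool goes at most 62.5 mm and 10.7 degrees, less where a joint would pass 70% of its speed; a pose out of reach is approached as far as the arm can. A call with a number of a shift or a turn outside -1 to 1 is refused whole. A call with a gripper value outside its range is refused whole. "hand" is the closure, from -1 (fully open) to 1 (shut), set as the call begins (left out, the last holds). The fingers move at their own pace and stop on an object; "grip_force" is the grip in N (left out, the last holds). Time passes only in rows, so rows that repeat a pose let the fingers close. It gives the time, the measured TCP pose, the force and the opening at its end, in the units of the state.
- status.get_state(): the state, without advancing time (a new reading comes with each control period).
- imaging.capture(name): name is "scene" or "side" or "wrist"; returns (picture, depth): 400x640x3 uint8, blue, green, red; 400x640 float32, m along the optical axis (not along the pixel's ray), 0 where there is no reading.
- imaging.camera_info(name): a dict with "fx", "fy", "cx", "cy" (pixels), "T" (4x4, takes a point from camera to world coordinates). Camera axes: x right, y up, looking along -z (the intrinsics and any distortion apply to the point x, -y, -z); pixel columns grow to the right and rows downward; lengths in m; the calibration is good to about 2 mm. A picture is of the moment at which its call begins: read the wrist's pose just before it. camera_info takes no time and is no camera call; for the wrist camera it gives the pose at the moment of the call.
- r.close_job(): hands the job in, once; it reports no verdict.
The state is a dict: "time_s": time; "joints": joint angles; "qd": joint speeds; "joint_torque": joint torques, N m; "tcp_pos": TCP position; "eef_rot": TCP orientation; "contact_force": force on the tool from outside, world axes, zero at the start; "moment": the same for the moment, N m; "gripper_width": finger opening in m.
Only numpy, scipy, OpenCV 4.12 (cv2) and the standard library are available. Lean on these libraries where they do the work, as an engineer would, in place of code of your own. Each camera call takes 0.05 s, during which the arm holds its last target.

## Working session

There is one attempt and no reset: what is moved stays moved. The work goes in short steps, Python scripts to look and compute and a tool call to move; the robot and the scene stay as the last step left them, time stands still between calls to the robot, and variables do not carry over. Pictures are saved under pics/ and viewed, and the job is handed in when it is done.

Besides the shell and the picture viewer there is one more tool, called after ">>>" as a command line: name --pt "numbers of a row" for each row, then --argument value for the rest. apply_moves: Moves the arm, as the interface text tells. Its arguments: {"type":"object","properties":{"moves":{"type":"array","items":{"type":"array","items":{"type":"number"}}},"hand":{"type":"number"},"grip_force":{"type":"number"}},"required":["moves"]}

```bash
ls; mkdir -p pics; cat > h.py <<'E'
import numpy as np, cv2
from plant import status, imaging, r
def cap(n,f):
    ci=imaging.camera_info(n); p,d=imaging.capture(n); cv2.imwrite('pics/%s.png'%f,p); np.savez('pics/%s.npz'%f,p=p,d=d,T=ci['T'],k=[ci['fx'],ci['fy'],ci['cx'],ci['cy']]); return p,d,ci
def load(f):
    z=np.load('pics/%s.npz'%f); return z['p'],z['d'],z['T'],z['k']
def cloud(f):
    p,d,T,k=load(f); v,u=np.mgrid[:d.shape[0],:d.shape[1]]
    P=np.stack([(u-k[2])/k[0]*d,-(v-k[3])/k[1]*d,-d],-1)
    W=P@T[:3,:3].T+T[:3,3]; W[d==0]=np.nan
    return p,W
def proj(f,X):
    p,d,T,k=load(f); c=np.linalg.inv(T)@np.append(X,1); return k[0]*c[0]/-c[2]+k[2], k[1]*c[1]/c[2]+k[3]
E
python3 - <<'E'
from h import *
print(status.get_state(), r.grasp_offset)
for n in ['scene','side','wrist']:
    p,d,ci=cap(n,n+'0'); print(n,ci)
E
```

```text
pics
{'time_s': 0.0, 'joints': array([ 8.76094700e+01,  2.05918425e+01,  6.33411095e-01, -1.98095958e-02,
       -7.01344575e+01, -1.65068414e+01]), 'qd': array([-0.07312113,  0.02026634,  0.02542842, -0.01917044,  0.04915567,
        0.14518381]), 'joint_torque': array([-3.78606856e-04, -5.82720709e+01,  2.93044299e+01,  6.99749932e+00,
        6.73436109e-03, -1.67593330e-04]), 'tcp_pos': array([0.2184848 , 0.63815091, 0.2256163 ]), 'eef_rot': array([ 1.79905648e+02, -8.54037839e-03, -1.89041111e+01]), 'contact_force': array([-0.71705151,  0.84023958,  0.22630947]), 'moment': array([ 0.03367316, -0.01660643,  0.0089975 ]), 'gripper_width': 0.08768322116526046} 0.0188
scene {'fx': 403.89038981353156, 'fy': 403.89038981353156, 'cx': 320.5847675019651, 'cy': 202.95083658467, 'T': array([[ 0.60635683,  0.34323335, -0.71730207, -0.21175784],
       [-0.79477637,  0.23240312, -0.56064187, -0.62953859],
       [-0.02572775,  0.91004377,  0.41371298,  0.57489783],
       [ 0.        ,  0.        ,  0.        ,  1.        ]])}
side {'fx': 363.66239910563655, 'fy': 363.66239910563655, 'cx': 318.40401937222, 'cy': 201.28987586953536, 'T': array([[-7.62686364e-01,  5.74045631e-01, -2.97961615e-01,
         2.49849364e-01],
       [-6.46768431e-01, -6.76696391e-01,  3.51813289e-01,
         3.17492406e-01],
       [ 3.27331709e-04,  4.61035365e-01,  8.87381702e-01,
         9.52465885e-01],
       [ 0.00000000e+00,  0.00000000e+00,  0.00000000e+00,
         1.00000000e+00]])}
wrist {'fx': 327.8845011959834, 'fy': 327.8845011959834, 'cx': 318.9787712105944, 'cy': 199.30503135264343, 'T': array([[-0.32475196,  0.90543897,  0.27334307,  0.29204971],
       [-0.94579376, -0.3118741 , -0.09060194,  0.61369619],
       [ 0.00321409, -0.28794932,  0.95764025,  0.38380516],
       [ 0.        ,  0.        ,  0.        ,  1.        ]])}
```

View pics/scene0.png

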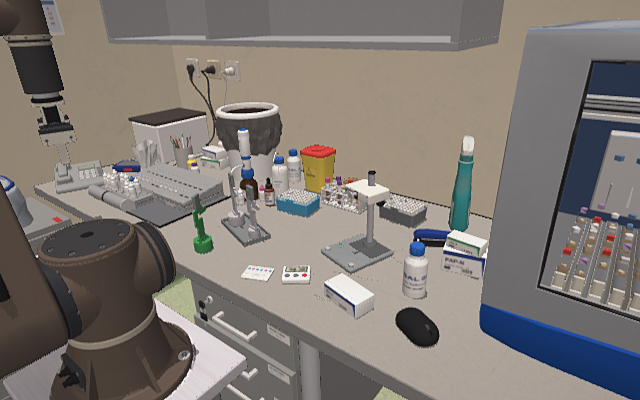

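View pics/side0.png

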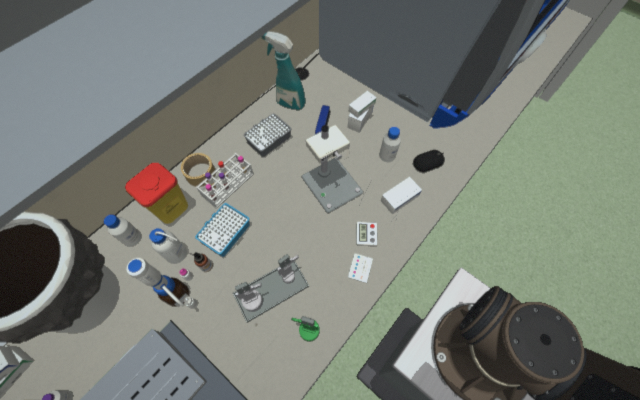

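View pics/wrist0.png

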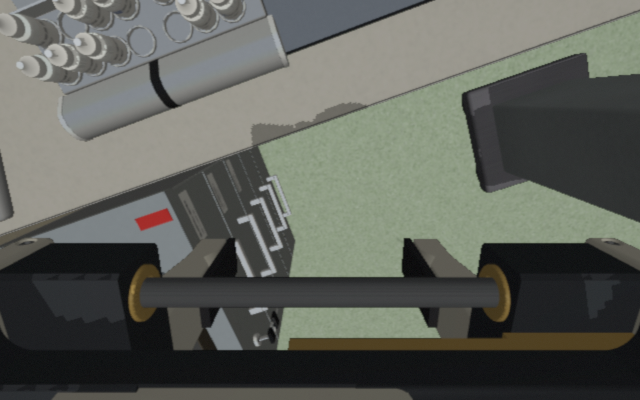

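The side view shows the tray with both weights at about (270,290). The larger one looks to be the left one at (248,293), the scale is at (330,170), and the green decoy is at (307,328). The scene view shows the scale head at (368,190). I'll measure these next.

```bash
python3 - <<'E'
from h import *
p,W=cloud('side0'); cs=cv2.resize(p[230:345,210:350],None,fx=5.5,fy=5,interpolation=cv2.INTER_CUBIC); cv2.imwrite('pics/c1.png',cs)
cs=cv2.resize(p[105:225,280:380],None,fx=6,fy=5,interpolation=cv2.INTER_CUBIC); cv2.imwrite('pics/c2.png',cs)
q,V=cloud('scene0'); cs=cv2.resize(q[110:250,180:290],None,fx=5,fy=4,interpolation=cv2.INTER_CUBIC); cv2.imwrite('pics/c3.png',cs)
cs=cv2.resize(q[155:285,310:430],None,fx=5,fy=4,interpolation=cv2.INTER_CUBIC); cv2.imwrite('pics/c4.png',cs)
for n,C,px in [('side',W,[(240,310),(305,290),(248,300),(248,288),(288,275),(288,262),(328,142),(335,190),(318,190),(340,205)]),('scene',V,[(368,187),(345,250),(240,215),(255,190),(237,205)])]:
    for u,v in px: print(n,u,v,C[v,u].round(4))
E
```

```text
side 240 310 [0.5198 0.3081 0.0006]
side 305 290 [ 0.4272  0.1622 -0.0005]
side 248 300 [0.5083 0.2792 0.0493]
side 248 288 [0.4996 0.2647 0.1456]
side 288 275 [0.479  0.1675 0.0363]
side 288 262 [0.4765 0.16   0.1305]
side 328 142 [ 0.5992 -0.1332  0.1886]
side 335 190 [ 0.5535 -0.1174  0.0088]
side 318 190 [ 0.5918 -0.0843  0.0097]
side 340 205 [ 0.5117 -0.0892  0.006 ]
scene 368 187 [ 0.6013 -0.1465  0.1889]
scene 345 250 [ 0.557  -0.1068  0.0136]
scene 240 215 [0.5122 0.2503 0.0367]
scene 255 190 [0.6786 0.356  0.0372]
scene 237 205 [0.6068 0.3748 0.0019]
```

View pics/c1.png

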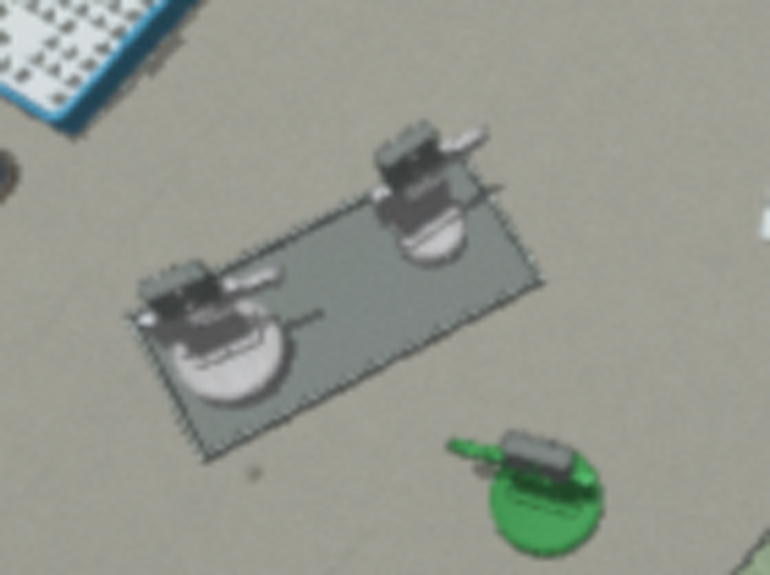

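View pics/c2.png

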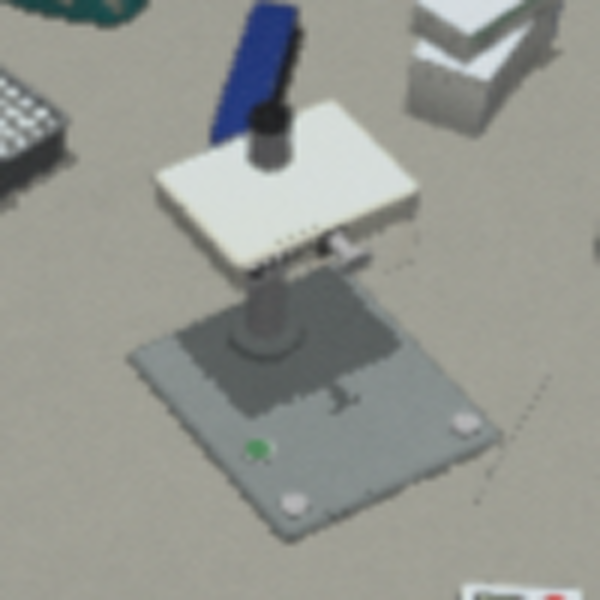

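View pics/c3.png

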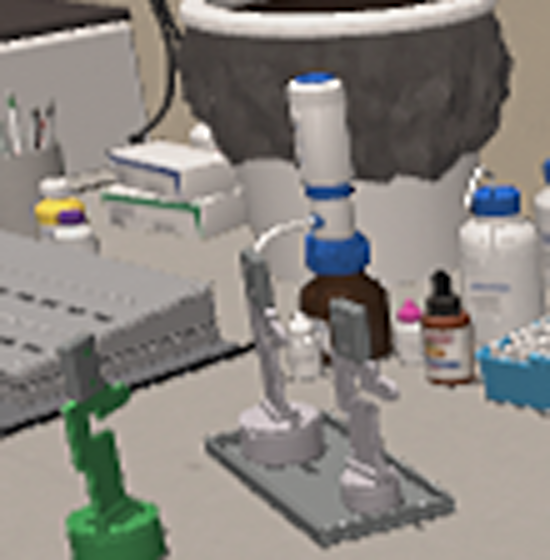

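View pics/c4.png

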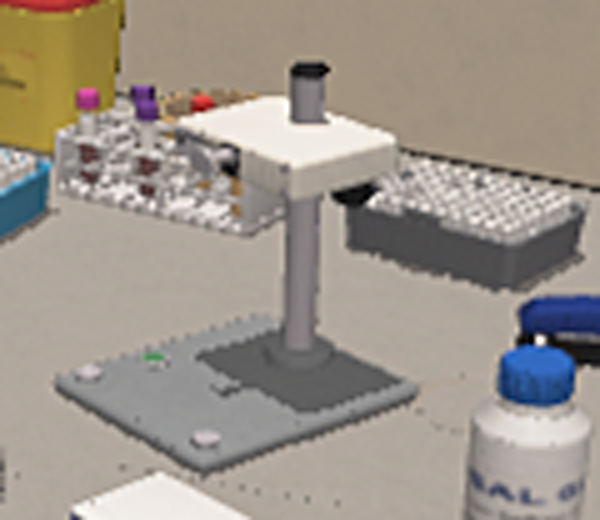

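```bash
python3 - <<'E'
from h import *
def rect(X,l):
    c,s,a=cv2.minAreaRect((X[:,:2]*1000).astype(np.float32)); print(l,len(X),np.round(c,1),np.round(s,1),round(a,2)); return cv2.boxPoints((c,s,a))
for n in ['side0','scene0']:
    p,W=cloud(n); x,y,z=W[...,0],W[...,1],W[...,2]
    m=(abs(x-.6)<.1)&(abs(y+.14)<.1)&(z>.184)&(z<.194)
    m=cv2.morphologyEx(m.astype(np.uint8),cv2.MORPH_OPEN,np.ones((3,3)))>0
    print(n,'headtop z',np.median(z[m]), np.percentile(z[m],[5,95])); print(rect(W[m],'head'))
    m=(abs(x-.56)<.13)&(abs(y+.11)<.13)&(z>.008)&(z<.018); m=cv2.morphologyEx(m.astype(np.uint8),cv2.MORPH_OPEN,np.ones((2,2)))>0
    print(rect(W[m],'foot'))
    # pin: points near, z between .165 and .195 and in front
    m=(x>.5)&(x<.57)&(abs(y+.12)<.06)&(z>.15)&(z<.2); print('pin pts',m.sum()); print(W[m].round(3)[:40])
    m=(abs(x-.5)<.1)&(abs(y-.21)<.14)&(z>.0015)&(z<.016); m=cv2.morphologyEx(m.astype(np.uint8),cv2.MORPH_OPEN,np.ones((3,3)))>0
    print(rect(W[m],'tray'))
    # weights
    for nm,yc in [('L',.265),('S',.16)]:
        m=(abs(x-.49)<.08)&(abs(y-yc)<.045)&(z>.155); print(nm,'grip top',W[m].mean(0),m.sum(), np.percentile(z[m],[5,50,95]) if m.any() else '')
        if m.sum()>3: rect(W[m],'griptop')
        m=(abs(x-.49)<.08)&(abs(y-yc)<.05)&(z>.022)&(z<.05); print(nm,'body',m.sum(),W[m].mean(0),W[m].min(0),W[m].max(0)); rect(W[m],'body')
        m=(abs(x-.49)<.09)&(abs(y-yc)<.055)&(z>.09); 
        q=W[m][:,:2]; c=q.mean(0); u,s,vt=np.linalg.svd(q-c); t=(q-c)@vt[0]; print(nm,'plate dir',vt[0],'c',c,'range',t.min(),t.max(),'thick',np.ptp((q-c)@vt[1]))
E
```

```text
side0 headtop z 0.18652414682831486 [0.18458057 0.18904759]
head 674 [ 604.3 -136.7] [94.1 69.9] 72.72
[[ 556.941    -171.22253 ]
 [ 623.67645  -191.97931 ]
 [ 651.6192   -102.140045]
 [ 584.8837    -81.38327 ]]
foot 1648 [ 531.2 -113.6] [129.4 226.6] 69.99
[[ 402.59695 -135.64351]
 [ 615.5481  -213.20888]
 [ 659.82666  -91.64467]
 [ 446.8755   -14.0793 ]]
pin pts 143
[[ 0.569 -0.17   0.19 ]
 [ 0.568 -0.174  0.187]
 [ 0.568 -0.169  0.188]
 [ 0.567 -0.172  0.186]
 [ 0.565 -0.173  0.187]
 [ 0.57  -0.163  0.188]
 [ 0.569 -0.166  0.185]
 [ 0.565 -0.165  0.19 ]
 [ 0.565 -0.17   0.185]
 [ 0.563 -0.171  0.186]
 [ 0.569 -0.162  0.186]
 [ 0.567 -0.163  0.186]
 [ 0.566 -0.166  0.184]
 [ 0.563 -0.167  0.185]
 [ 0.56  -0.167  0.188]
 [ 0.56  -0.171  0.184]
 [ 0.568 -0.157  0.187]
 [ 0.567 -0.159  0.186]
 [ 0.565 -0.161  0.185]
 [ 0.563 -0.162  0.186]
 [ 0.56  -0.164  0.187]
 [ 0.559 -0.166  0.186]
 [ 0.559 -0.171  0.181]
 [ 0.57  -0.15   0.189]
 [ 0.568 -0.152  0.188]
 [ 0.567 -0.155  0.185]
 [ 0.565 -0.157  0.185]
 [ 0.562 -0.158  0.187]
 [ 0.562 -0.162  0.183]
 [ 0.56  -0.164  0.183]
 [ 0.558 
[... 2828 characters left out ...]
04499   0.26254548 0.03559401] [0.48509582 0.24558668 0.02228495] [0.53436038 0.29302204 0.04860571]
body 160 [507.7 267.7] [45.7 48.6] 47.68
L plate dir [-0.36109559 -0.93252881] c [0.50710142 0.26492369] range -0.0320363899957561 0.033750758973342905 thick 0.012055598077885723
S grip top [0.48273202 0.16220654 0.16022106] 30 [0.15567769 0.16094946 0.16373641]
griptop 30 [484.5 164.8] [26.4  9.4] 75.22
S body 100 [0.48085931 0.16093453 0.03350009] [0.4679886  0.14760747 0.02260679] [0.50123691 0.18142661 0.04985903]
body 100 [483.3 163. ] [29.  33.1] 34.02
S plate dir [0.15315407 0.98820232] c [0.4823438  0.15981852] range -0.03362259464496416 0.031093404074074283 thick 0.012283917331067677
```

```bash
python3 - <<'E'
from h import *
for n in ['side0','scene0']:
    p,W=cloud(n); W=W.reshape(-1,3); W=W[np.isfinite(W[:,0])]
    A=np.array([.219,.639]);B=np.array([.509,.271]);t=np.clip((W[:,:2]-A)@(B-A)/((B-A)@(B-A)),0,1)
    dd=np.linalg.norm(W[:,:2]-(A+t[:,None]*(B-A)),axis=1)
    for th in(.15,.2,.25,.3):
        m=(dd<.16)&(W[:,2]>th)&(W[:,2]<.8)&(t>.1); print(n,'path',th,m.sum(),dd[m].min() if m.any() else '')
    # local frame of large weight
    c=np.array([.509,.271]);a=np.radians(68);Y=np.array([np.cos(a),np.sin(a)]);X=np.array([Y[1],-Y[0]])
    l=np.c_[(W[:,:2]-c)@X,(W[:,:2]-c)@Y,W[:,2]]
    m=(abs(l[:,0])<.06)&(abs(l[:,1])<.12)&(l[:,2]>.12)&(np.hypot(l[:,0],l[:,1])>.03);print('near',l[m].round(3)[::6])
    A=B;B=np.array([.56,-.1]);t=np.clip((W[:,:2]-A)@(B-A)/((B-A)@(B-A)),0,1)
    dd=np.linalg.norm(W[:,:2]-(A+t[:,None]*(B-A)),axis=1)
    m=(dd<.12)&(W[:,2]>.17); print('path2',W[m].round(2)[::25])
    print(n,'top of pot/wash', W[(abs(W[:,0]-.68)<.12)&(abs(W[:,1]-.36)<.12)].max(0))
    R=np.array([.219,.639]); 
E
```

```text
side0 path 0.15 222 0.0001560834221864326
side0 path 0.2 0 
side0 path 0.25 0 
side0 path 0.3 0 
near [[ 0.022 -0.117  0.159]
 [ 0.018 -0.113  0.16 ]
 [ 0.016 -0.11   0.161]
 [ 0.017 -0.105  0.159]
 [ 0.012 -0.117  0.156]
 [ 0.011 -0.11   0.162]
 [ 0.016 -0.097  0.158]
 [ 0.01  -0.109  0.158]
 [ 0.013 -0.096  0.16 ]
 [ 0.01  -0.109  0.151]
 [ 0.011 -0.095  0.161]
 [ 0.011 -0.108  0.142]
 [ 0.009 -0.096  0.157]
 [ 0.011 -0.11   0.133]
 [ 0.009 -0.1    0.145]
 [ 0.013 -0.093  0.134]
 [ 0.01  -0.106  0.126]
 [ 0.013 -0.092  0.121]
 [ 0.011 -0.091  0.121]]
path2 [[ 0.63 -0.15  0.22]
 [ 0.62 -0.18  0.19]
 [ 0.62 -0.13  0.22]
 [ 0.62 -0.17  0.19]
 [ 0.6  -0.18  0.19]
 [ 0.59 -0.18  0.19]
 [ 0.59 -0.18  0.18]
 [ 0.59 -0.17  0.19]
 [ 0.6  -0.16  0.19]
 [ 0.61 -0.15  0.19]
 [ 0.63 -0.13  0.18]
 [ 0.58 -0.17  0.19]
 [ 0.6  -0.15  0.19]
 [ 0.63 -0.12  0.19]
 [ 0.58 -0.16  0.19]
 [ 0.62 -0.13  0.18]
 [ 0.57 -0.17  0.19]
 [ 0.6  -0.14  0.19]
 [ 0.63 -0.11  0.18]
 [ 0.58 -0.15  0.19]
 [ 0.62 -0.11  0.18]
 [ 0.57 -0.16  0.19]
 [ 0.6  -0.12  0.19]
 [ 0.56 -0.17  0.18]
 [ 0.59 -0.13  0.19]
 [ 0.62 -0
[... 980 characters left out ...]
0.27  0.17]
 [ 0.61 -0.14  0.21]
 [ 0.65 -0.11  0.19]
 [ 0.62 -0.15  0.2 ]
 [ 0.61 -0.1   0.19]
 [ 0.6  -0.1   0.19]
 [ 0.59 -0.09  0.19]
 [ 0.62 -0.15  0.19]
 [ 0.61 -0.13  0.19]
 [ 0.58 -0.11  0.19]
 [ 0.62 -0.16  0.19]
 [ 0.59 -0.14  0.19]
 [ 0.58 -0.09  0.18]
 [ 0.6  -0.16  0.19]
 [ 0.58 -0.11  0.18]
 [ 0.6  -0.17  0.19]
 [ 0.58 -0.13  0.19]
 [ 0.61 -0.18  0.19]
 [ 0.57 -0.15  0.19]
 [ 0.62 -0.19  0.18]
 [ 0.58 -0.17  0.19]
 [ 0.56 -0.13  0.18]
 [ 0.59 -0.18  0.18]
 [ 0.57 -0.15  0.18]
 [ 0.62 -0.19  0.17]
 [ 0.57 -0.17  0.19]
 [ 0.57 -0.13  0.17]
 [ 0.6  -0.19  0.17]
 [ 0.58 -0.18  0.18]
 [ 0.59 -0.18  0.17]
 [ 0.56 -0.17  0.17]]
scene0 top of pot/wash [0.79998069 0.4799435  0.5256941 ]
```

```bash
cat >> h.py <<'E'
from scipy.spatial.transform import Rotation as Ro
def mv(pos,yaw,tilt=(180,0)):
    s=status.get_state(); R=Ro.from_euler('xyz',s['eef_rot'],degrees=True)
    d=R.inv().apply(np.array(pos)-s['tcp_pos'])/.2
    rv=(R.inv()*Ro.from_euler('xyz',[tilt[0],tilt[1],yaw],degrees=True)).as_rotvec(degrees=True)/90
    print('row',np.round(d,4),np.round(rv,4))
def st():
    s=status.get_state(); print(round(s['time_s'],2),s['tcp_pos'].round(4),s['eef_rot'].round(2),s['contact_force'].round(2),s['moment'].round(2),round(s['gripper_width'],4))
E
python3 - <<'E'
from h import *
mv([.219,.639,.3],-22); mv([.509,.271,.3],-22); mv([.36,.46,.3],-22); mv([.509,.271,.23],-22)
E
```

```text
row [ 0.0012 -0.0038 -0.3708] [ 0.0008 -0.0001  0.0344]
row [ 1.9691  1.2672 -0.369 ] [ 0.0008 -0.0001  0.0344]
row [ 0.9581  0.6145 -0.3699] [ 0.0008 -0.0001  0.0344]
row [ 1.9691  1.2668 -0.019 ] [ 0.0008 -0.0001  0.0344]
```

>>> apply_moves --pt "0.02 0.01 -0.31 0 0 0.01" --pt "0.3 0.19 -0.37 0 0 0.034" --pt "0.63 0.4 -0.37 0 0 0.034" --pt "0.96 0.615 -0.37 0 0 0.034" --pt "0.96 0.615 -0.37 0 0 0.034" --hand -0.36

```text
time_s: 0.78
tcp_pos: [0.3615, 0.4574, 0.3002]
eef_rot: [179.9, -0.0, -22.0]
contact_force: [0.6, 1.2, 0.4]
gripper_width: 0.0598
```

```bash
python3 - <<'E'
from h import *
st(); mv([.509,.271,.26],-22)
E
```

```text
0.78 [0.3615 0.4574 0.3002] [ 1.7993e+02 -1.0000e-02 -2.2030e+01] [0.57 1.18 0.39] [ 0.07 -0.07  0.05] 0.0598
row [1.0331 0.5871 0.2021] [ 0.0007 -0.0001 -0.0004]
```

>>> apply_moves --pt "0.3 0.17 0.05 0 0 0" --pt "0.6 0.34 0.1 0 0 0" --pt "0.85 0.5 0.18 0 0 0" --pt "1.0 0.587 0.2 0 0 0" --pt "1.0 0.587 0.2 0 0 0"

```text
time_s: 1.4
tcp_pos: [0.5039, 0.2705, 0.2594]
eef_rot: [179.8, 0.0, -22.3]
contact_force: [0.0, 0.7, -1.0]
gripper_width: 0.0594
```

```bash
python3 - <<'E'
from h import *
st(); cap('wrist','w1')
E
```

```text
1.4 [0.5039 0.2705 0.2594] [ 1.7982e+02  3.0000e-02 -2.2280e+01] [ 0.    0.66 -0.95] [0.01 0.03 0.  ] 0.0594
```

View pics/w1.png

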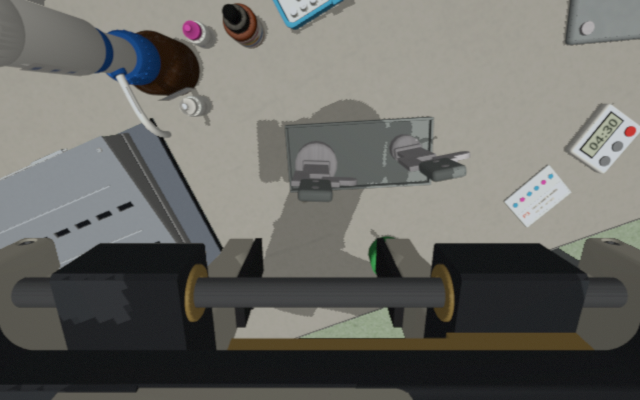

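The wrist view shows the larger weight's grip at (316,188), centred between the fingers. The smaller weight is at (432,160), and the wash bottle at (130,60) stands well clear.

```bash
python3 - <<'E'
from h import *
p,W=cloud('w1'); 
x,y,z=W[...,0],W[...,1],W[...,2]
for nm,(u0,u1,v0,v1) in {'L':(280,362,160,215),'S':(390,475,130,190)}.items():
    s=np.zeros(z.shape,bool); s[v0:v1,u0:u1]=1
    m=s&(z>.158)&(z<.19); print(nm,m.sum(),np.percentile(z[m],[5,50,95])); c=cv2.minAreaRect((W[m][:,:2]*1000).astype(np.float32)); print('griptop',c)
    m=s&(z>.095)&(z<.12)
    q=W[m][:,:2]
    if len(q)>5: print('lip',len(q),cv2.minAreaRect((q*1000).astype(np.float32)))
    m=s&(z>.09)&(z<.19);q=W[m][:,:2];c=q.mean(0); vt=np.linalg.svd(q-c)[2]; print('plate',vt[0],c, ((q-c)@vt[0]).min(),((q-c)@vt[0]).max(),np.degrees(np.arctan2(vt[0][1],vt[0][0])))
    m=s&(z>.03)&(z<.042);q=W[m][:,:2]; print('bodytop',len(q),cv2.minEnclosingCircle((q*1000).astype(np.float32)))
cs=cv2.resize(p[110:220,270:480],None,fx=3.8,fy=5,interpolation=cv2.INTER_CUBIC); cv2.imwrite('pics/c5.png',cs)
for pt in ([.509,.271,.169],[.508,.272,.169]): print(proj('w1',np.array(pt)))
E
```

```text
L 493 [0.16058805 0.1681605  0.16986059]
griptop ((510.36822509765625, 271.42437744140625), (27.953380584716797, 10.521656036376953), 65.66363525390625)
lip 308 ((506.90679931640625, 263.6781311035156), (60.80896759033203, 5.077580451965332), 65.6925277709961)
plate [-0.42915026 -0.90323311] [0.51073938 0.26794742] -0.024925758066557595 0.035896411175631256 -115.41364560958519
bodytop 217 ((510.2101135253906, 271.4212646484375), 24.59296989440918)
S 407 [0.15852755 0.1607302  0.16196572]
griptop ((484.4591064453125, 165.92523193359375), (27.358713150024414, 9.893425941467285), 79.81117248535156)
lip 329 ((482.6568908691406, 157.65126037597656), (60.693416595458984, 5.350157737731934), 79.10028076171875)
plate [0.18426251 0.98287707] [0.48604856 0.16508579] -0.03829167765281661 0.02241642448148091 79.38186183674964
bodytop 171 ((484.7384033203125, 165.51235961914062), 16.23897361755371)
(np.float64(315.6155309845103), np.float64(197.19806276124106))
(np.float64(314.93095547116747), np.float64(198.78197927866893))
```

View pics/c5.png

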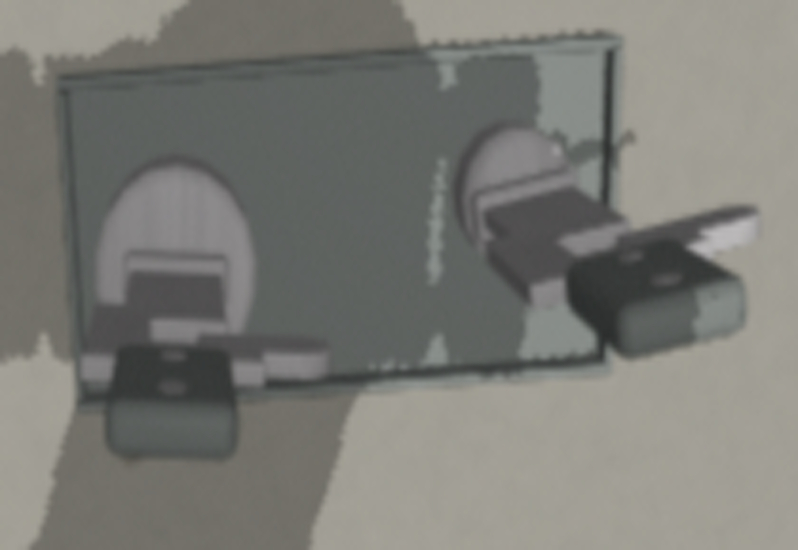

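```bash
python3 - <<'E'
from h import *
st(); mv([.5103,.2714,.18],-24.3);mv([.5103,.2714,.136],-24.3)
E
```

```text
1.45 [0.5034 0.272  0.2598] [ 1.7988e+02  2.0000e-02 -2.2210e+01] [ 0.27 -0.21  0.72] [0.03 0.03 0.02] 0.0594
row [ 0.0332 -0.0113  0.3992] [0.0014 0.0002 0.0232]
row [ 0.0333 -0.0118  0.6192] [0.0014 0.0002 0.0232]
```

>>> apply_moves --pt "0.033 -0.012 0.15 0.001 0 0.023" --pt "0.033 -0.012 0.35 0.001 0 0.023" --pt "0.033 -0.012 0.5 0.001 0 0.023" --pt "0.033 -0.012 0.6 0.001 0 0.023" --pt "0.033 -0.012 0.62 0.001 0 0.023" --pt "0.033 -0.012 0.62 0.001 0 0.023"

```text
time_s: 2.2
tcp_pos: [0.5103, 0.2723, 0.1364]
eef_rot: [180.0, -0.0, -24.2]
contact_force: [0.2, 0.5, 0.1]
gripper_width: 0.0594
```

```bash
python3 - <<'E'
from h import *
for i in range(3): st()
cap('side','s1'); cap('wrist','w2')
E
```

```text
2.2 [0.5103 0.2723 0.1364] [179.99  -0.   -24.22] [0.16 0.48 0.1 ] [ 0.02 -0.03  0.04] 0.0594
2.2 [0.5103 0.2723 0.1364] [179.99  -0.   -24.22] [0.16 0.48 0.1 ] [ 0.02 -0.03  0.04] 0.0594
2.2 [0.5103 0.2723 0.1364] [179.99  -0.   -24.22] [0.16 0.48 0.1 ] [ 0.02 -0.03  0.04] 0.0594
```

View pics/w2.png

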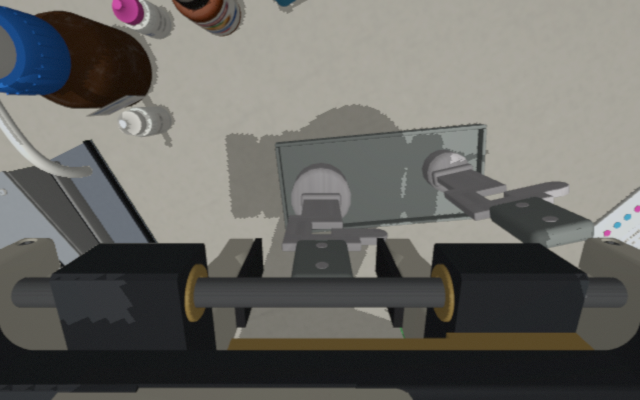

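View pics/s1.png

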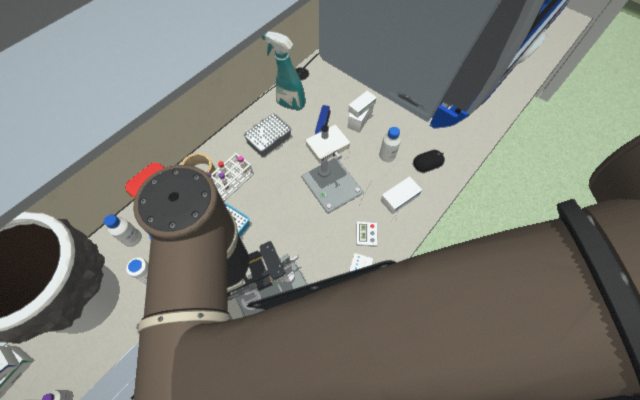

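The grip block at (322,262) sits between the fingers, so I'm closing.

>>> apply_moves --pt "0 0 0 0 0 0" --pt "0 0 0 0 0 0" --pt "0 0 0 0 0 0" --pt "0 0 0 0 0 0" --pt "0 0 0 0 0 0" --hand 1 --grip_force 35

```text
time_s: 2.92
tcp_pos: [0.5106, 0.2719, 0.1371]
eef_rot: [-180.0, -0.0, -24.2]
contact_force: [-1.1, -1.8, 2.3]
gripper_width: 0.0274
```

```bash
python3 - <<'E'
from h import *
st()
mv([.5103,.272,.26],-17.2)
E
```

```text
2.92 [0.5106 0.2719 0.1371] [-1.7998e+02 -3.0000e-02 -2.4250e+01] [-1.12 -1.83  2.31] [-0.66  0.36  0.  ] 0.0274
row [-1.100e-03 -1.000e-04 -6.147e-01] [-0.0002 -0.0003 -0.0783]
```

>>> apply_moves --pt "0 0 -0.05 0 0 0" --pt "0 0 -0.15 0 0 0" --pt "0 0 -0.4 0 0 0" --pt "0 0 -0.7 0 0 -0.04" --pt "0 0 -0.95 0 0 -0.078" --pt "0 0 -0.97 0 0 -0.078"

```text
time_s: 3.68
tcp_pos: [0.5117, 0.2728, 0.3357]
eef_rot: [-179.6, -0.3, -17.2]
contact_force: [0.6, 0.7, -5.9]
gripper_width: 0.0272
```

```bash
python3 - <<'E'
from h import *
st()
a=np.radians(-17.1);X=np.array([np.cos(a),np.sin(a)]);Y=np.array([-X[1],X[0]])
O=np.array([.5758,-.1297])
for yy,z in((.10,.30),(.10,.22)):
    q=O-.013*X+yy*Y; print(q); mv([*q,z],-17.1)
E
```

```text
3.67 [0.5117 0.2728 0.3357] [-179.61   -0.25  -17.18] [ 0.62  0.67 -5.89] [-0.06 -0.22  0.02] 0.0272
[ 0.59277872 -0.03029817]
row [0.8344 1.3293 0.1731] [-0.0043 -0.0028 -0.0009]
[ 0.59277872 -0.03029817]
row [0.8327 1.332  0.5731] [-0.0043 -0.0028 -0.0009]
```

>>> apply_moves --pt "0.12 0.2 0.0 0 0 0" --pt "0.3 0.48 0.0 -0.004 -0.003 0" --pt "0.47 0.75 0.05 -0.004 -0.003 0" --pt "0.6 0.96 0.1 -0.004 -0.003 0" --pt "0.6 0.96 0.1 -0.004 -0.003 0"

```text
time_s: 4.3
tcp_pos: [0.5687, 0.0504, 0.312]
eef_rot: [179.9, 0.3, -17.5]
contact_force: [1.1, -0.9, -5.4]
gripper_width: 0.0274
```

```bash
python3 - <<'E'
from h import *
st()
a=np.radians(-17.1);X=np.array([np.cos(a),np.sin(a)]);Y=np.array([-X[1],X[0]])
O=np.array([.5758,-.1297])
for yy,z in((.10,.25),):
    q=O-.013*X+yy*Y; mv([*q,z],-17.1)
cap('wrist','w3')
E
```

```text
4.3 [0.5687 0.0504 0.312 ] [179.86   0.27 -17.5 ] [ 1.1  -0.89 -5.41] [-0.21 -0.27  0.  ] 0.0274
row [0.2374 0.3478 0.3099] [ 0.0015  0.003  -0.0044]
```

View pics/w3.png

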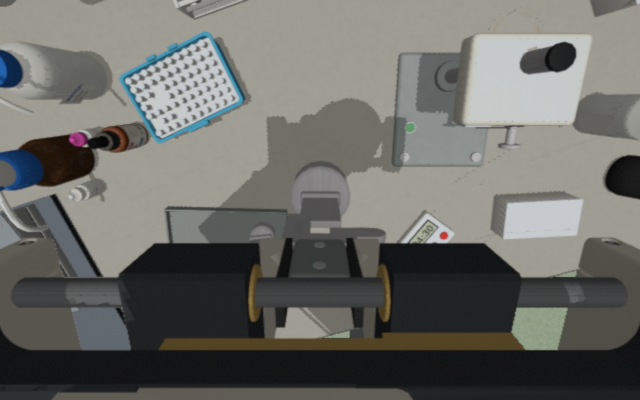

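The wrist view shows the scale head at (525,80) with its pin pointing forward at (510,138). The held weight's grip is at (320,262), and its lip runs to (385,235).

```bash
python3 - <<'E'
from h import *
p,W=cloud('w3'); x,y,z=W[...,0],W[...,1],W[...,2]
s=np.zeros(z.shape,bool); s[20:135,440:610]=1
m=s&(z>.18)&(z<.20); m=cv2.morphologyEx(m.astype(np.uint8),cv2.MORPH_OPEN,np.ones((5,5)))>0
print('top z',np.percentile(z[m],[5,50,95])); c=cv2.minAreaRect((W[m][:,:2]*1000).astype(np.float32)); print(c,cv2.boxPoints(c))
s[:]=0; s[122:155,490:530]=1
m=s&(z>.15); q=W[m]; print('pin',len(q)); 
for v in range(124,154,2):
    mm=m[v]; 
    if mm.any(): print(v,np.where(mm)[0][[0,-1]],W[v][mm].mean(0).round(4),W[v][mm][:,2].max().round(4))
# held weight
s[:]=0; s[150:275,280:400]=1
m=s&(z>.15)&(z<.36)
for v in range(165,275,8): print(v,[ (u,W[v,u].round(3).tolist()) for u in range(300,390,20)])
cv2.imwrite('pics/c6.png',cv2.resize(p[110:160,470:550],None,fx=8,fy=8,interpolation=cv2.INTER_CUBIC))
E
```

```text
top z [0.18435559 0.18719197 0.1886491 ]
((604.8004760742188, -137.4736328125), (95.44537353515625, 75.29473114013672), 72.18848419189453) [[ 554.3599   -171.39305 ]
 [ 626.0456   -194.4247  ]
 [ 655.241    -103.554214]
 [ 583.55536   -80.52257 ]]
pin 516
124 [490 529] [ 0.5753 -0.1214  0.1861] 0.1881
126 [490 523] [ 0.5721 -0.1252  0.1834] 0.1858
128 [490 516] [ 0.5722 -0.1185  0.1801] 0.1827
130 [506 516] [ 0.5683 -0.1252  0.1797] 0.1816
132 [506 516] [ 0.5667 -0.1247  0.1801] 0.1826
134 [506 515] [ 0.5651 -0.124   0.1803] 0.1821
136 [505 515] [ 0.5634 -0.1235  0.18  ] 0.1822
138 [505 515] [ 0.5617 -0.1232  0.1801] 0.1819
140 [505 514] [ 0.56   -0.1227  0.1799] 0.181
142 [505 514] [ 0.5583 -0.1224  0.1799] 0.1813
144 [498 518] [ 0.5571 -0.1207  0.1803] 0.1833
146 [498 520] [ 0.556  -0.1196  0.1836] 0.1861
148 [500 519] [ 0.5542 -0.1197  0.1838] 0.1867
165 [(300, [0.564, 0.08, 0.0]), (320, [0.593, 0.042, 0.202]), (340, [0.546, 0.024, -0.0]), (360, [0.538, -0.003, -0.0]), (380, [0.529, -0.031, 0.0])]
173 [(300, [0.592, 0.059, 0.204]), (320, [0.589, 0.043, 0.212]), (340, [0.581, 0.028
[... 1211 characters left out ...]
), (340, [0.567, 0.038, 0.296]), (360, [0.564, 0.027, 0.295]), (380, [0.56, 0.016, 0.295])]
245 [(300, [0.577, 0.059, 0.312]), (320, [0.574, 0.048, 0.314]), (340, [0.57, 0.039, 0.312]), (360, [0.573, 0.028, 0.324]), (380, [0.6, 0.023, 0.383])]
253 [(300, [0.577, 0.058, 0.322]), (320, [0.573, 0.049, 0.322]), (340, [0.57, 0.039, 0.32]), (360, [0.573, 0.03, 0.332]), (380, [0.598, 0.023, 0.385])]
261 [(300, [0.576, 0.058, 0.33]), (320, [0.573, 0.049, 0.329]), (340, [0.571, 0.04, 0.33]), (360, [0.569, 0.031, 0.332]), (380, [0.596, 0.024, 0.385])]
269 [(300, [0.576, 0.057, 0.338]), (320, [0.573, 0.049, 0.337]), (340, [0.571, 0.04, 0.338]), (360, [0.573, 0.031, 0.346]), (380, [0.596, 0.025, 0.39])]
```

View pics/c6.png

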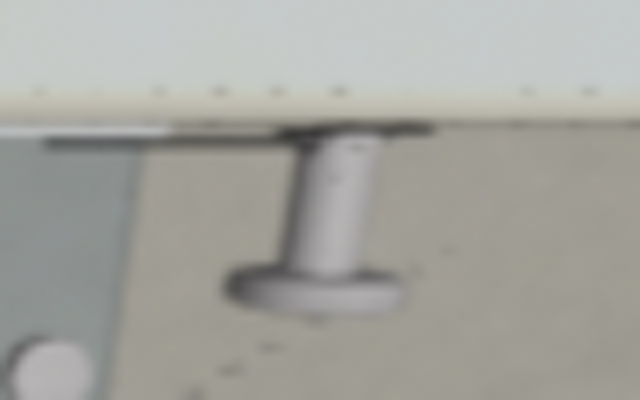

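```bash
cat >> h.py <<'E'
A=np.radians(-17.1);SX=np.array([np.cos(A),np.sin(A)]);SY=np.array([-SX[1],SX[0]])
PIN=np.array([.5645,-.1239])
def go(yo,z,xo=0): 
    q=PIN+SX*xo+SY*yo; mv([*q,z],-17.1)
def loc():
    s=status.get_state(); d=s['tcp_pos'][:2]-PIN; print('t %.2f xo %.2f yo %.2f z %.2f mm yaw %.2f tilt %.2f %.2f'%(s['time_s'],d@SX*1e3,d@SY*1e3,s['tcp_pos'][2]*1e3,s['eef_rot'][2],s['eef_rot'][0],s['eef_rot'][1]),'F',s['contact_force'].round(2),'M',s['moment'].round(2),'w',s['gripper_width'].round(4))
E
python3 - <<'E'
from h import *
loc(); go(.09,.2202); go(.09,.26)
E
```

```text
Traceback (most recent call last):
  File "h.py", line 27, in loc
    s=status.get_state(); d=s['tcp_pos'][:2]-PIN; print('t %.2f xo %.2f yo %.2f z %.2f mm yaw %.2f tilt %.2f %.2f'%(s['time_s'],d@SX*1e3,d@SY*1e3,s['tcp_pos'][2]*1e3,s['eef_rot'][2],s['eef_rot'][0],s['eef_rot'][1]),'F',s['contact_force'].round(2),'M',s['moment'].round(2),'w',s['gripper_width'].round(4))
                                                                                                                                                                                                                                                                                    ^^^^^^^^^^^^^^^^^^^^^^^^
AttributeError: 'float' object has no attribute 'round'
```

```bash
sed -i "s/s\['gripper_width'\].round(4))$/round(s['gripper_width'],4))/" h.py
python3 - <<'E'
from h import *
loc(); go(.09,.2202); go(.09,.26)
E
```

```text
t 4.35 xo -47.53 yo 169.46 z 312.68 mm yaw -17.42 tilt 179.92 0.22 F [-0.58  0.44 -5.01] M [0.15 0.14 0.02] w 0.0281
row [0.2416 0.3954 0.462 ] [ 0.0008  0.0024 -0.0036]
row [0.2409 0.3956 0.263 ] [ 0.0008  0.0024 -0.0036]
```

>>> apply_moves --pt "0.12 0.15 0.05 0 0.001 -0.002" --pt "0.2 0.3 0.15 0.001 0.002 -0.0035" --pt "0.241 0.38 0.3 0.001 0.002 -0.0035" --pt "0.241 0.395 0.44 0.001 0.002 -0.0035" --pt "0.241 0.395 0.462 0.001 0.002 -0.0035" --pt "0.241 0.395 0.462 0.001 0.002 -0.0035"

```text
time_s: 5.1
tcp_pos: [0.5912, -0.0369, 0.2206]
eef_rot: [-180.0, 0.0, -17.0]
contact_force: [-0.1, -0.3, -3.8]
gripper_width: 0.0277
```

```bash
python3 - <<'E'
from h import *
loc(); go(.024,.2202); cap('wrist','w4'); cap('side','s4')
p,W=cloud('w4'); z=W[...,2]
cv2.imwrite('pics/c7.png',cv2.resize(p[150:290,270:510],None,fx=3.3,fy=3.3,interpolation=cv2.INTER_CUBIC))
E
```

```text
t 5.10 xo -0.10 yo 90.99 z 220.61 mm yaw -17.05 tilt -179.99 0.03 F [-0.07 -0.3  -3.77] M [ 0.01 -0.09 -0.04] w 0.0277
row [2.000e-04 3.349e-01 2.000e-03] [-0.0001  0.0003  0.0006]
```

View pics/w4.png

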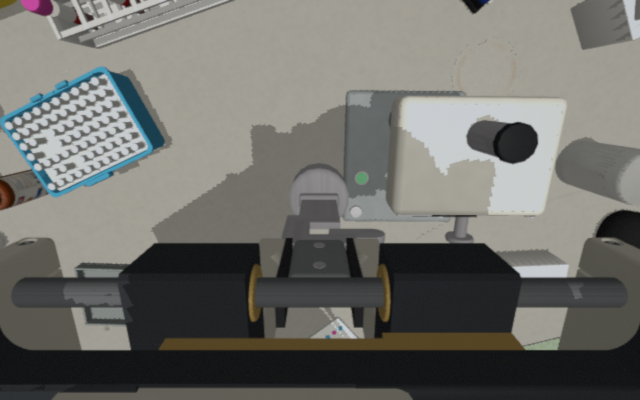

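View pics/c7.png

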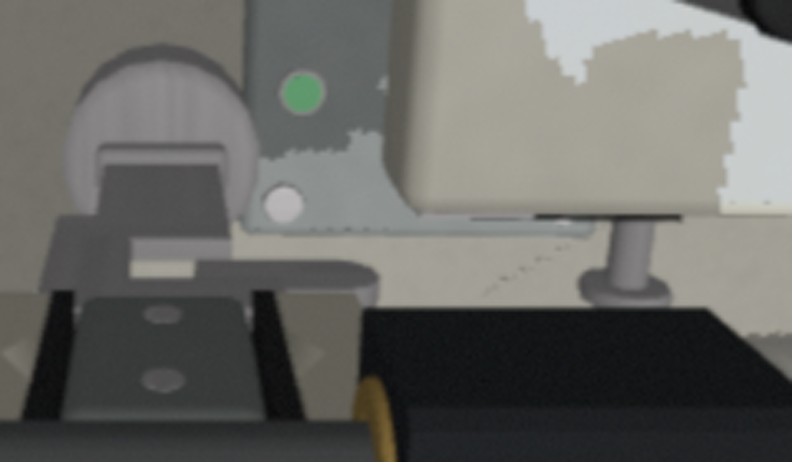

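View pics/s4.png

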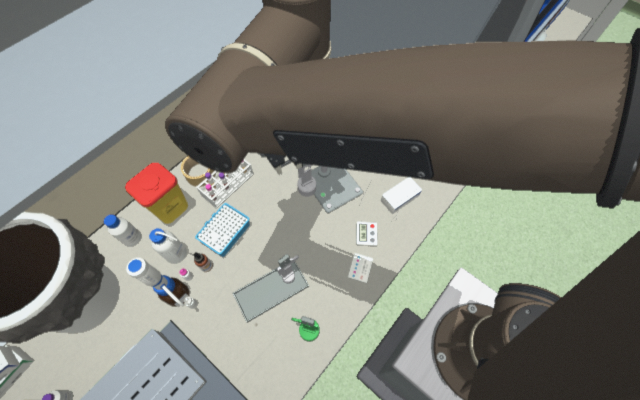

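```bash
python3 - <<'E'
from h import *
p,W=cloud('w4'); L=np.stack([((W[...,:2]-PIN)@SX)*1e3,((W[...,:2]-PIN)@SY)*1e3,W[...,2]*1e3],-1)
print('shank/pin')
for v in range(210,244,2):
    m=(L[v,435:490,2]>150)&(L[v,435:490,2]<195); idx=np.where(m)[0]+435
    if len(idx): print(v,idx[[0,-1]],L[v,idx].mean(0).round(1), L[v,idx,2].max().round(1))
print('weight')
for v in range(212,250,4): print(v,[L[v,u].round(1).tolist() for u in (300,320,345,360,375)])
s=np.zeros(L.shape[:2],bool); s[90:216,385:570]=1; m=s&(L[...,2]>182)&(L[...,2]<195); c=cv2.minAreaRect(L[m][:,:2].astype(np.float32)); print(c,np.median(L[m][:,2]))
E
```

```text
shank/pin
210 [435 489] [ 12.9   3.  187.1] 188.4
212 [435 489] [ 11.4   2.4 186.5] 188.0
214 [435 489] [  9.8   2.  185.7] 187.3
216 [435 475] [  7.1   4.5 181.8] 184.7
218 [455 467] [  5.1  -0.3 180.1] 181.9
220 [454 467] [  3.8  -0.  180.4] 182.1
222 [454 467] [  2.4  -0.3 180.2] 182.5
224 [454 466] [ 1.000e+00 -1.000e-01  1.802e+02] 182.4
226 [454 466] [ -0.4  -0.3 180.2] 181.9
228 [453 466] [ -1.9  -0.3 179.8] 181.9
230 [453 465] [ -3.2   0.  180.2] 182.5
232 [447 465] [ -5.7   0.7 177.5] 181.4
234 [445 468] [ -6.9   0.3 178. ] 182.0
236 [444 471] [ -7.8   0.  179.2] 181.6
238 [445 472] [ -8.1   0.4 181.7] 183.4
240 [446 472] [ -8.7   0.8 183.7] 185.9
242 [449 472] [-9.600e+00  1.000e-01  1.848e+02] 186.3
weight
212 [[1.6, 104.6, 158.1], [1.9, 90.4, 158.9], [-48.3, 60.2, 13.1], [-47.0, 43.0, 16.8], [-48.6, 24.7, 12.1]]
216 [[1.8, 104.1, 167.0], [1.9, 90.4, 167.3], [-53.5, 60.0, 12.5], [-53.9, 42.1, 11.3], [-53.6, 24.4, 12.2]]
220 [[2.0, 103.7, 175.3], [2.3, 90.5, 176.0], [-58.9, 59.9, 11.6], [-59.2, 41.8, 10.6], [-59.3, 23.9, 10.4]]
224 [[2.2, 103.3, 183.0], [0.5, 90.5, 178.6], [-68.5, 58.7, -0.2], [-68.2, 40.3, 0.6], [-68.5, 21.7, -0.2]]
228 [[1.5, 103.0, 188.2], [-2.0, 90.5, 179.4], [-73.3, 58.7, 1.0], [-73.5, 40.1, 0.6], [-74.3, 21.2, -1.5]]
232 [[2.0, 102.6, 196.0], [-79.8, 89.6, -1.8], [2.3, 75.6, 196.8], [1.9, 66.5, 195.6], [2.2, 57.6, 196.4]]
236 [[2.5, 102.2, 203.1], [1.8, 90.6, 201.5], [2.6, 76.2, 203.4], [1.8, 67.2, 201.7], [1.6, 58.4, 201.1]]
240 [[4.6, 101.6, 213.6], [4.2, 90.6, 212.7], [2.3, 76.5, 208.4], [10.5, 70.6, 226.9], [10.4, 63.1, 226.9]]
244 [[4.4, 101.3, 218.4], [4.9, 90.7, 219.5], [1.5, 76.8, 212.1], [11.1, 71.4, 233.0], [10.2, 63.8, 231.0]]
248 [[4.4, 101.1, 223.2], [4.3, 90.7, 223.2], [-1.3, 76.7, 211.2], [10.6, 71.8, 236.6], [10.1, 64.5, 235.5]]
((43.94575119018555, -1.4296226501464844), (95.96019744873047, 72.17301940917969), 89.94186401367188) 187.10180677379415
```

>>> apply_moves --pt "0 0.08 0 0 0 0" --pt "0 0.18 0 0 0 0" --pt "0 0.28 0 0 0 0" --pt "0 0.325 0 0 0 0" --pt "0 0.334 0 0 0 0" --pt "0 0.334 0 0 0 0"

```text
time_s: 5.95
tcp_pos: [0.5722, -0.1009, 0.2215]
eef_rot: [-179.9, -0.1, -17.1]
contact_force: [-0.5, -0.1, -4.2]
gripper_width: 0.0275
```

```bash
python3 - <<'E'
from h import *
loc(); go(.024,.2202); cap('wrist','w5'); 
p,W=cloud('w5'); loc()
cv2.imwrite('pics/c8.png',cv2.resize(p[150:290,250:490],None,fx=3.3,fy=3.3,interpolation=cv2.INTER_CUBIC))
L=np.stack([((W[...,:2]-PIN)@SX)*1e3,((W[...,:2]-PIN)@SY)*1e3,W[...,2]*1e3],-1)
for v in range(214,246,3): print(v,[L[v,u].round(1).tolist() for u in (330,350,360,370,375,385)])
E
```

```text
t 5.95 xo 0.63 yo 24.25 z 221.55 mm yaw -17.07 tilt -179.93 -0.08 F [-0.46 -0.06 -4.23] M [ 0.03 -0.01  0.01] w 0.0275
row [-0.0032  0.0013  0.0067] [-0.0008 -0.0009  0.0003]
t 6.00 xo 0.58 yo 24.52 z 221.49 mm yaw -17.04 tilt -179.93 -0.08 F [ 0.49 -0.16 -4.57] M [ 0.01  0.07 -0.01] w 0.0276
214 [[10.4, 17.6, 186.1], [10.4, 5.1, 186.1], [10.4, -1.2, 186.0], [10.3, -7.5, 185.9], [10.1, -10.7, 185.4], [10.7, -16.6, 187.0]]
217 [[6.0, 17.3, 179.4], [6.1, 4.4, 179.7], [7.5, -1.6, 183.6], [-54.1, -36.3, 12.1], [-53.9, -42.2, 12.6], [-52.3, -53.1, 17.0]]
220 [[2.9, 17.2, 176.6], [-58.4, -12.8, 10.6], [4.3, -2.1, 180.3], [-57.7, -36.4, 12.7], [-57.7, -42.4, 12.6], [-57.4, -54.1, 13.5]]
223 [[2.0, 17.3, 179.7], [-66.6, -14.0, -0.9], [2.3, -2.2, 180.5], [-66.6, -38.8, -0.7], [-66.1, -44.7, 0.6], [-66.1, -57.1, 0.5]]
226 [[0.8, 17.3, 182.1], [-70.1, -14.0, 0.5], [0.4, -2.1, 181.1], [-70.3, -38.9, -0.2], [-70.3, -45.1, -0.1], [-70.1, -57.3, 0.5]]
229 [[3.0, 17.7, 192.8], [3.2, 5.5, 193.2], [2.7, -0.8, 192.0], [3.1, -6.7, 193.0], [2.2, -10.2, 190.8], [-74.6, -57.8, -0.7]]
232 [[2.7, 17.8, 196.8], [2.8, 5.8, 197.0], [2.5, -0.2, 196.4], [2.2, -6.4, 195.7], [2.8, -9.1, 197.0], [-78.6, -58.1, -0.7]]
235 [[2.7, 18.0, 201.5], [2.5, 6.2, 201.0], [2.5, 0.3, 200.8], [2.5, -5.6, 200.8], [2.6, -8.5, 201.1], [-82.1, -58.0, 0.5]]
238 [[2.5, 18.1, 205.3], [9.3, 8.2, 221.1], [2.4, 0.8, 205.0], [1.9, -5.1, 203.9], [2.2, -7.9, 204.6], [-86.0, -58.2, 0.9]]
241 [[5.3, 18.5, 216.0], [9.7, 8.7, 225.8], [11.0, 4.0, 228.8], [11.6, -0.8, 230.0], [11.1, -3.5, 228.9], [-90.4, -58.6, 0.2]]
244 [[5.5, 18.6, 220.1], [9.2, 8.9, 228.3], [11.1, 4.4, 232.5], [11.2, -0.4, 232.8], [11.5, -2.7, 233.4], [38.6, 5.5, 293.0]]
```

View pics/c8.png

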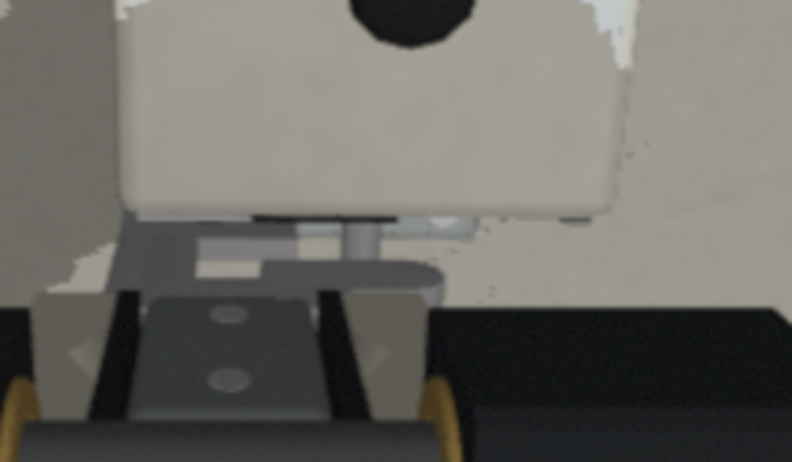

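The lip now lies over the shank, with the nose past it at c8 (440,280). I'm lowering by feel.

>>> apply_moves --pt "-0.002 0 0.01 0 -0.001 0" --pt "-0.002 0 0.02 0 -0.001 0" --pt "-0.002 0 0.03 0 -0.001 0" --pt "-0.002 0 0.03 0 -0.001 0"

```text
time_s: 6.5
tcp_pos: [0.5718, -0.1004, 0.2152]
eef_rot: [-179.9, 0.0, -17.0]
contact_force: [-0.5, 0.4, -4.9]
gripper_width: 0.0279
```

```bash
python3 - <<'E'
from h import *
loc()
E
```

```text
t 6.50 xo 0.05 yo 24.59 z 215.20 mm yaw -17.03 tilt -179.94 0.04 F [-0.5   0.38 -4.91] M [-0.08  0.02  0.03] w 0.0279
```

>>> apply_moves --pt "0 0 0.005 0 0 0" --pt "0 0 0.005 0 0 0"

```text
time_s: 6.75
tcp_pos: [0.5717, -0.1004, 0.2141]
eef_rot: [-179.9, 0.0, -17.0]
contact_force: [0.5, -0.7, -5.3]
gripper_width: 0.0276
```

>>> apply_moves --pt "0 0 0.005 0 0 0" --pt "0 0 0.005 0 0 0"

```text
time_s: 7.0
tcp_pos: [0.5717, -0.1004, 0.213]
eef_rot: [-179.9, 0.1, -17.0]
contact_force: [0.7, 0.2, -4.6]
gripper_width: 0.0278
```

>>> apply_moves --pt "0 0 0.005 0 0 0" --pt "0 0 0.005 0 0 0"

```text
time_s: 7.25
tcp_pos: [0.5718, -0.1005, 0.2122]
eef_rot: [-179.9, 0.0, -17.0]
contact_force: [0.5, -0.3, -2.7]
gripper_width: 0.0273
```

```bash
python3 - <<'E'
from h import *
loc()
E
```

```text
t 7.25 xo 0.06 yo 24.55 z 212.17 mm yaw -17.03 tilt -179.94 0.04 F [ 0.53 -0.29 -2.67] M [0.04 0.07 0.01] w 0.0273
```

>>> apply_moves --pt "0 0 0.004 0 0 0" --pt "0 0 0.004 0 0 0"

```text
time_s: 7.5
tcp_pos: [0.5719, -0.1005, 0.2116]
eef_rot: [-179.9, 0.0, -17.0]
contact_force: [-0.1, 0.5, -2.5]
gripper_width: 0.0277
```

```bash
python3 - <<'E'
from h import *
loc()
E
```

```text
t 7.50 xo 0.16 yo 24.54 z 211.56 mm yaw -17.03 tilt -179.94 0.02 F [-0.06  0.49 -2.55] M [ 0.1   0.23 -0.07] w 0.0277
```

>>> apply_moves --pt "0 0 0.002 0 0 0" --pt "0 0 0.002 0 0 0"

```text
time_s: 7.75
tcp_pos: [0.5719, -0.1005, 0.2113]
eef_rot: [-179.9, 0.0, -17.0]
contact_force: [-0.5, 0.1, -1.6]
gripper_width: 0.028
```

```bash
python3 - <<'E'
from h import *
loc(); imaging.capture('wrist'); loc(); imaging.capture('wrist'); loc();imaging.capture('wrist'); loc()
go(0.0,.2118); go(.0,.2115,)
E
```

```text
t 7.75 xo 0.16 yo 24.56 z 211.30 mm yaw -17.03 tilt -179.94 0.01 F [-0.53  0.1  -1.62] M [ 0.1   0.35 -0.06] w 0.028
t 7.80 xo 0.15 yo 24.55 z 211.28 mm yaw -17.03 tilt -179.94 0.02 F [-0.3   0.47 -2.74] M [ 0.08  0.35 -0.03] w 0.0277
t 7.85 xo 0.17 yo 24.54 z 211.27 mm yaw -17.03 tilt -179.94 0.01 F [-1.17 -0.34 -1.5 ] M [ 0.07  0.3  -0.01] w 0.0275
t 7.90 xo 0.16 yo 24.57 z 211.26 mm yaw -17.03 tilt -179.94 0.02 F [-1.41  0.55 -2.23] M [ 0.11  0.35 -0.05] w 0.0277
row [-0.001   0.1228 -0.0028] [-0.0007  0.0002  0.0008]
row [-0.001   0.1228 -0.0013] [-0.0007  0.0002  0.0008]
```

The lip touches at TCP z ≈ 212.4 mm. The pin is now pressed about 1 mm with roughly 2.8 N. I'll ease off a little and slide in.

>>> apply_moves --pt "-0.001 0 -0.002 0 0 0.001" --pt "-0.001 0.02 -0.002 0 0 0.001" --pt "-0.001 0.045 -0.002 0 0 0.001" --pt "-0.001 0.07 -0.002 0 0 0.001" --pt "-0.001 0.09 -0.002 0 0 0.001" --pt "-0.001 0.09 -0.002 0 0 0.001"

```text
time_s: 8.65
tcp_pos: [0.5661, -0.1184, 0.2117]
eef_rot: [-180.0, 0.0, -17.1]
contact_force: [-0.1, -0.5, -3.3]
gripper_width: 0.0276
```

```bash
python3 - <<'E'
from h import *
loc(); imaging.capture('wrist'); loc(); imaging.capture('wrist'); loc()
go(0.0,.2117)
E
```

```text
t 8.65 xo -0.06 yo 5.74 z 211.66 mm yaw -17.15 tilt -179.99 0.03 F [-0.06 -0.52 -3.26] M [-0.66  0.02  0.02] w 0.0276
t 8.70 xo -0.09 yo 5.83 z 211.66 mm yaw -17.15 tilt -179.99 0.03 F [-0.41 -1.24 -3.32] M [-0.68  0.05 -0.  ] w 0.0276
t 8.75 xo -0.11 yo 5.98 z 211.60 mm yaw -17.13 tilt -179.99 0.04 F [-1.43 -1.4  -2.33] M [-0.63  0.08 -0.01] w 0.0276
row [ 0.0006  0.0299 -0.0005] [-0.0001  0.0004 -0.0004]
```

>>> apply_moves --pt "0 0.01 0 0 0 0" --pt "0 0.01 0 0 0 0"

```text
time_s: 9.0
tcp_pos: [0.5655, -0.1202, 0.2116]
eef_rot: [-180.0, 0.0, -17.1]
contact_force: [0.4, -1.0, -2.3]
gripper_width: 0.0278
```

```bash
python3 - <<'E'
from h import *
loc(); cap('wrist','w6');loc()
p,W=cloud('w6')
cv2.imwrite('pics/c9.png',cv2.resize(p[150:290,250:490],None,fx=3.3,fy=3.3,interpolation=cv2.INTER_CUBIC))
E
```

```text
t 9.00 xo -0.13 yo 3.83 z 211.60 mm yaw -17.14 tilt -180.00 0.04 F [ 0.37 -1.   -2.33] M [-0.27 -0.01 -0.03] w 0.0278
t 9.05 xo -0.14 yo 3.84 z 211.59 mm yaw -17.14 tilt -180.00 0.04 F [ 0.83  0.38 -2.33] M [-0.3  -0.04 -0.01] w 0.0275
```

View pics/c9.png

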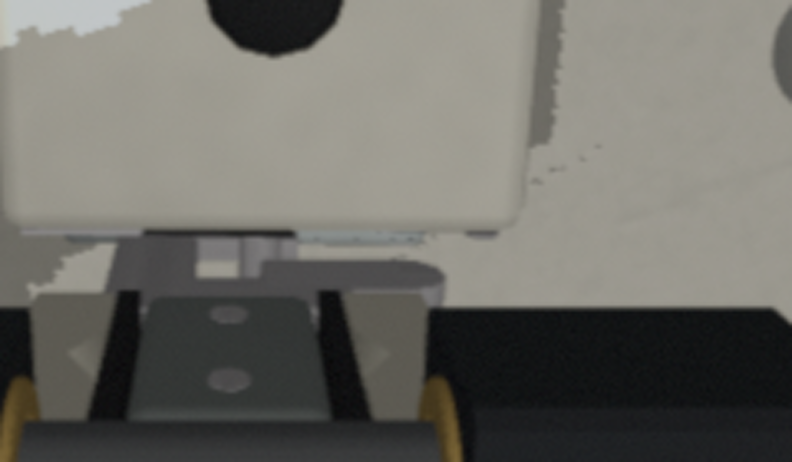

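The pin at c9 (262,255) is still partly under the lip, and the notch window spans 195–260 px. It needs about 5–6 mm more.

>>> apply_moves --pt "0 0.008 0 0 0 0" --pt "0 0.015 0 0 0 0" --pt "0 0.015 0 0 0 0"

```text
time_s: 9.43
tcp_pos: [0.5642, -0.1231, 0.2112]
eef_rot: [180.0, 0.1, -17.1]
contact_force: [0.2, 0.5, -5.6]
gripper_width: 0.0277
```

```bash
python3 - <<'E'
from h import *
loc(); cap('wrist','w7');loc()
p,W=cloud('w7')
cv2.imwrite('pics/c10.png',cv2.resize(p[200:250,290:390],None,fx=8,fy=8,interpolation=cv2.INTER_CUBIC))
E
```

```text
t 9.43 xo -0.48 yo 0.70 z 211.23 mm yaw -17.15 tilt 179.99 0.09 F [ 0.16  0.5  -5.56] M [ 0.03  0.06 -0.04] w 0.0277
t 9.47 xo -0.38 yo 0.72 z 211.32 mm yaw -17.15 tilt 179.99 0.08 F [ 1.06 -0.72 -4.59] M [-0.06 -0.04  0.04] w 0.0277
```

View pics/c10.png

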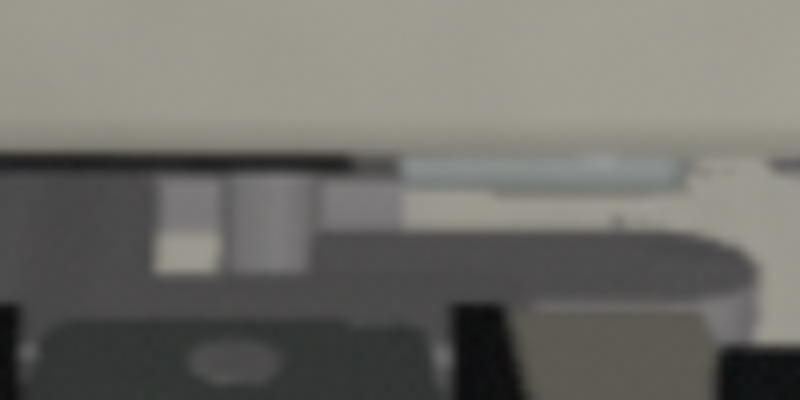

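Force is back to the weight alone (about -5 N), and the pin at c10 (268,225) is inside the notch (155–315). I'm centring by 2.2 mm and then lowering.

>>> apply_moves --pt "0.002 0.006 0 0 0 0" --pt "0.002 0.011 0 0 0 0" --pt "0.002 0.011 0 0 0 0"

```text
time_s: 9.85
tcp_pos: [0.5641, -0.1254, 0.2113]
eef_rot: [180.0, 0.1, -17.2]
contact_force: [0.3, -0.7, -5.2]
gripper_width: 0.0275
```

```bash
python3 - <<'E'
from h import *
loc(); cap('wrist','w8');loc()
p,W=cloud('w8')
cv2.imwrite('pics/c11.png',cv2.resize(p[200:250,290:390],None,fx=8,fy=8,interpolation=cv2.INTER_CUBIC))
E
```

```text
t 9.85 xo 0.01 yo -1.54 z 211.27 mm yaw -17.15 tilt 179.99 0.08 F [ 0.32 -0.68 -5.24] M [-0.03  0.02  0.04] w 0.0275
t 9.90 xo -0.01 yo -1.50 z 211.24 mm yaw -17.15 tilt 179.99 0.08 F [-0.66  1.13 -5.57] M [ 0.02 -0.   -0.01] w 0.0275
```

View pics/c11.png

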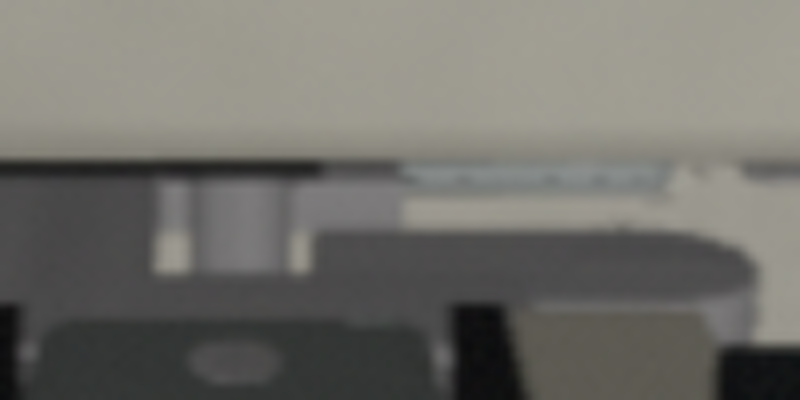

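>>> apply_moves --pt "0 0.001 0.008 0 0 0" --pt "0 0.001 0.016 0 0 0" --pt "0 0.001 0.024 0 0 0" --pt "0 0.001 0.032 0 0 0" --pt "0 0.001 0.032 0 0 0"

```text
time_s: 10.52
tcp_pos: [0.5639, -0.1255, 0.2047]
eef_rot: [180.0, 0.1, -17.1]
contact_force: [0.8, 0.3, -4.6]
gripper_width: 0.0277
```

>>> apply_moves --pt "0 0 0.005 0 0 0" --pt "0 0 0.005 0 0 0"

```text
time_s: 10.78
tcp_pos: [0.5639, -0.1255, 0.2036]
eef_rot: [180.0, 0.1, -17.1]
contact_force: [-0.6, 0.4, -4.8]
gripper_width: 0.0276
```

```bash
python3 - <<'E'
from h import *
loc(); imaging.capture('wrist');loc()
E
```

```text
t 10.78 xo -0.11 yo -1.72 z 203.63 mm yaw -17.15 tilt 179.99 0.10 F [-0.56  0.44 -4.81] M [-0.   -0.01  0.01] w 0.0276
t 10.82 xo -0.11 yo -1.73 z 203.69 mm yaw -17.15 tilt 179.99 0.10 F [ 0.01  0.75 -5.14] M [ 0.   -0.   -0.03] w 0.028
```

>>> apply_moves --pt "0 0 0.005 0 0 0" --pt "0 0 0.005 0 0 0"

```text
time_s: 11.08
tcp_pos: [0.564, -0.1256, 0.2029]
eef_rot: [180.0, 0.1, -17.1]
contact_force: [-0.4, -0.2, -3.2]
gripper_width: 0.0275
```

>>> apply_moves --pt "0 0 0.004 0 0 0" --pt "0 0 0.004 0 0 0"

```text
time_s: 11.32
tcp_pos: [0.564, -0.1256, 0.2022]
eef_rot: [180.0, 0.1, -17.1]
contact_force: [-0.4, 0.4, -1.8]
gripper_width: 0.0277
```

```bash
python3 - <<'E'
from h import *
loc(); imaging.capture('wrist');loc()
E
```

```text
t 11.32 xo 0.01 yo -1.75 z 202.24 mm yaw -17.14 tilt 179.99 0.07 F [-0.36  0.41 -1.75] M [0.16 0.35 0.03] w 0.0277
t 11.38 xo 0.03 yo -1.77 z 202.25 mm yaw -17.15 tilt 179.99 0.07 F [-0.72  0.19 -2.11] M [0.14 0.34 0.01] w 0.0277
```

>>> apply_moves --pt "0 0 0.004 0 0 0" --pt "0 0 0.004 0 0 0"

```text
time_s: 11.62
tcp_pos: [0.5641, -0.1256, 0.2016]
eef_rot: [180.0, 0.1, -17.1]
contact_force: [-1.5, 0.3, -0.1]
gripper_width: 0.0277
```

```bash
python3 - <<'E'
from h import *
loc(); cap('wrist','w9');loc()
p,W=cloud('w9')
cv2.imwrite('pics/c12.png',cv2.resize(p[190:270,260:420],None,fx=5,fy=5,interpolation=cv2.INTER_CUBIC))
E
```

```text
t 11.62 xo 0.07 yo -1.73 z 201.59 mm yaw -17.14 tilt 179.99 0.06 F [-1.49  0.27 -0.07] M [0.24 0.56 0.02] w 0.0277
t 11.68 xo 0.07 yo -1.74 z 201.61 mm yaw -17.14 tilt 179.99 0.06 F [-1.92  0.83 -0.46] M [ 0.23  0.53 -0.01] w 0.0275
```

View pics/c12.png

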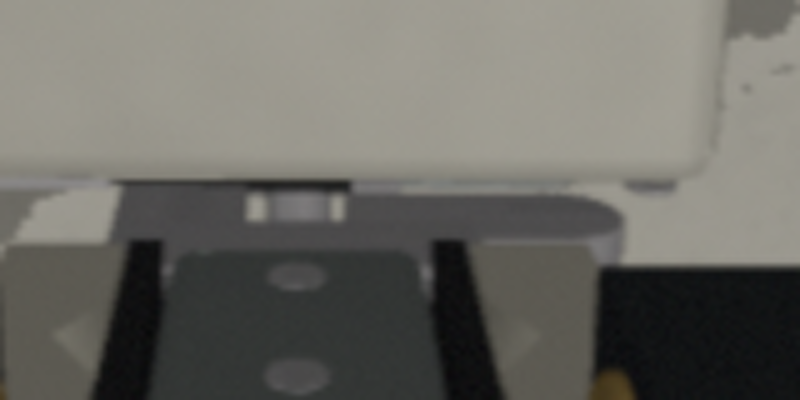

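The weight's load is on the pin, with residual Fz ≈ 0 and the pin centred in the notch at c12 (297,208). I'm easing off the small side force before release.

>>> apply_moves --pt "-0.001 0 0 0 0 0" --pt "-0.001 0 0 0 0 0"

```text
time_s: 11.92
tcp_pos: [0.564, -0.1256, 0.2017]
eef_rot: [180.0, 0.0, -17.1]
contact_force: [-1.1, 0.1, -1.1]
gripper_width: 0.0278
```

```bash
python3 - <<'E'
from h import *
loc()
E
```

```text
t 11.93 xo 0.03 yo -1.74 z 201.73 mm yaw -17.14 tilt 179.99 0.04 F [-1.11  0.08 -1.06] M [0.13 0.3  0.02] w 0.0278
```

>>> apply_moves --pt "-0.001 0 0.001 0 0 0" --pt "-0.001 0 0.002 0 0 0"

```text
time_s: 12.18
tcp_pos: [0.564, -0.1255, 0.2015]
eef_rot: [180.0, 0.0, -17.1]
contact_force: [-0.9, 0.0, -0.7]
gripper_width: 0.0278
```

>>> apply_moves --pt "0 0 0 0 0 0" --pt "0 0 0 0 0 0" --grip_force 8

```text
time_s: 12.42
tcp_pos: [0.564, -0.1255, 0.2015]
eef_rot: [180.0, 0.0, -17.1]
contact_force: [-0.1, -0.4, -0.5]
gripper_width: 0.0278
```

>>> apply_moves --pt "0 0 0 0 0 0" --pt "0 0 0 0 0 0" --grip_force 3

```text
time_s: 12.68
tcp_pos: [0.5641, -0.1255, 0.2015]
eef_rot: [180.0, 0.0, -17.1]
contact_force: [-0.2, -0.3, -0.8]
gripper_width: 0.028
```

>>> apply_moves --pt "0 0 0 0 0 0" --pt "0 0 0 0 0 0" --pt "0 0 0 0 0 0" --pt "0 0 0 0 0 0" --hand 0.2

```text
time_s: 13.18
tcp_pos: [0.5641, -0.1255, 0.2015]
eef_rot: [180.0, 0.0, -17.1]
contact_force: [-0.0, -0.6, -0.7]
gripper_width: 0.0351
```

```bash
python3 - <<'E'
from h import *
loc(); cap('wrist','w10');loc()
p,W=cloud('w10')
cv2.imwrite('pics/c13.png',cv2.resize(p[180:280,240:440],None,fx=4,fy=4,interpolation=cv2.INTER_CUBIC))
E
```

```text
t 13.18 xo 0.10 yo -1.67 z 201.53 mm yaw -17.13 tilt 180.00 0.00 F [-0.03 -0.6  -0.71] M [-0.07  0.06 -0.04] w 0.0351
t 13.22 xo 0.10 yo -1.67 z 201.54 mm yaw -17.14 tilt 180.00 0.00 F [ 0.79  0.41 -0.41] M [ 0.03 -0.01 -0.03] w 0.035
```

View pics/c13.png

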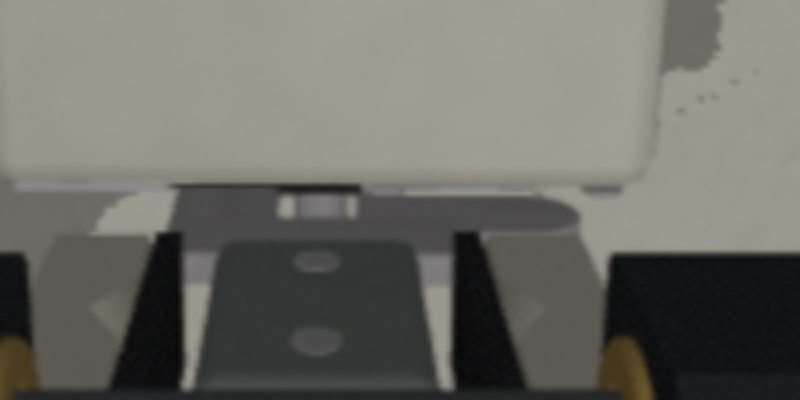

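The weight hangs free and there is a gap at both fingers. I'm opening more and withdrawing straight up.

>>> apply_moves --pt "0 0 0 0 0 0" --pt "0 0 0 0 0 0" --pt "0 0 0 0 0 0" --pt "0 0 -0.03 0 0 0" --pt "0 0 -0.1 0 0 0" --pt "0 0 -0.22 0 0 0" --pt "0 0 -0.4 0 0 0" --pt "0 0 -0.6 0 0 0" --pt "0 0 -0.7 0 0 0" --pt "0 0 -0.7 0 0 0" --hand -0.2

```text
time_s: 14.48
tcp_pos: [0.5649, -0.1256, 0.3446]
eef_rot: [-179.9, -0.3, -17.1]
contact_force: [-0.4, 0.6, 0.3]
gripper_width: 0.0526
```

```bash
python3 - <<'E'
from h import *
loc(); cap('wrist','w11'); cap('scene','sc11'); loc()
p,W=cloud('w11'); q,V=cloud('sc11')
cv2.imwrite('pics/c14.png',np.hstack([cv2.resize(q[155:285,310:430],(400,433),interpolation=cv2.INTER_CUBIC),cv2.resize(p[120:250,240:360],(400,433),interpolation=cv2.INTER_CUBIC)]))
E
```

```text
t 14.47 xo 0.89 yo -1.55 z 344.59 mm yaw -17.13 tilt -179.92 -0.26 F [-0.44  0.62  0.34] M [-0.03  0.   -0.02] w 0.0526
t 14.57 xo -0.11 yo -1.62 z 341.77 mm yaw -17.14 tilt -179.97 -0.01 F [-0.47  0.15 -0.93] M [-0.01 -0.02  0.04] w 0.0525
```

View pics/c14.png

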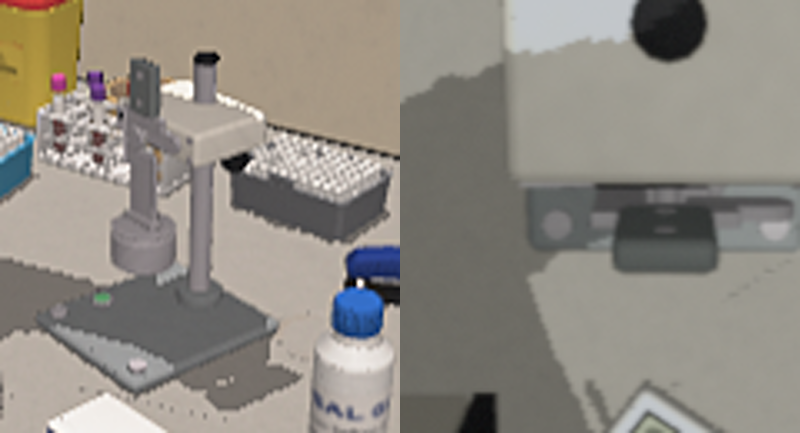

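View pics/w11.png

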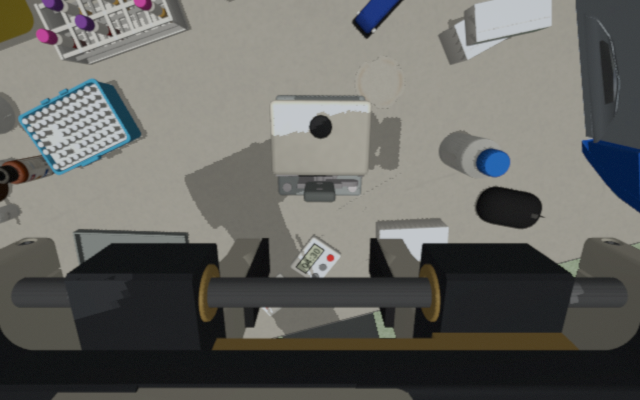

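The scene view shows the weight hanging on the pin clear of the foot, at about (145,180) in the left half of the composite. I'll check that it has settled.

>>> apply_moves --pt "0 0 0 0 0 0" --pt "0 0 0 0 0 0" --pt "0 0 0 0 0 0" --pt "0 0 0 0 0 0" --pt "0 0 0 0 0 0" --pt "0 0 0 0 0 0" --pt "0 0 0 0 0 0" --pt "0 0 0 0 0 0"

```text
time_s: 15.58
tcp_pos: [0.5639, -0.1254, 0.3418]
eef_rot: [-180.0, -0.0, -17.1]
contact_force: [-0.4, 0.2, 0.1]
gripper_width: 0.0526
```

```bash
python3 - <<'E'
from h import *
def an(f):
    p,W=cloud(f); L=np.stack([((W[...,:2]-PIN)@SX)*1e3,((W[...,:2]-PIN)@SY)*1e3,W[...,2]*1e3],-1)
    m=(abs(L[...,0])<20)&(abs(L[...,1])<30)&(L[...,2]>222)&(L[...,2]<245); print(f,'grip top',m.sum(),L[m].mean(0).round(1),np.percentile(L[m][:,2],[50,95]).round(1),cv2.minAreaRect(L[m][:,:2].astype(np.float32)))
loc(); cap('wrist','w12'); cap('scene','sc12'); loc(); imaging.capture('scene'); cap('scene','sc13')
an('w11'); an('w12'); an('sc11'); an('sc12'); an('sc13')
a=load('sc12')[0].astype(int);b=load('sc11')[0].astype(int); print('diff scene px',(abs(a-b).max(-1)>40)[155:285,330:430].sum())
q=load('sc12')[0]; cv2.imwrite('pics/c15.png',q)
E
```

```text
t 15.57 xo -0.12 yo -1.63 z 341.80 mm yaw -17.14 tilt -179.98 -0.02 F [-0.4   0.18  0.11] M [-0.01  0.02  0.04] w 0.0526
t 15.68 xo -0.12 yo -1.63 z 341.78 mm yaw -17.14 tilt -179.97 -0.02 F [-0.27 -0.3   0.18] M [0.02 0.02 0.02] w 0.0525
w11 grip top 405 [  1.1  -1.1 231.1] [232.1 233.5] ((0.4489002227783203, -1.0181341171264648), (27.312559127807617, 9.490119934082031), 89.90352630615234)
w12 grip top 429 [  0.9  -1.2 231. ] [232.  233.6] ((-0.1588273048400879, -1.1194000244140625), (10.775382041931152, 26.914348602294922), 1.4019360542297363)
sc11 grip top 53 [ -2.2  -4.6 229.3] [229.4 234.3] ((-1.2745819091796875, -3.6629724502563477), (8.314850807189941, 26.627323150634766), 2.792215347290039)
sc12 grip top 53 [ -2.2  -4.1 229.3] [229.2 234.8] ((-0.9232370853424072, -2.936917304992676), (27.187347412109375, 8.811837196350098), 89.56232452392578)
sc13 grip top 56 [ -2.4  -4.6 229. ] [229.4 234.4] ((-2.6953065395355225, -2.800323486328125), (11.855320930480957, 26.70859718322754), 9.634937286376953)
diff scene px 11
```

View pics/c15.png

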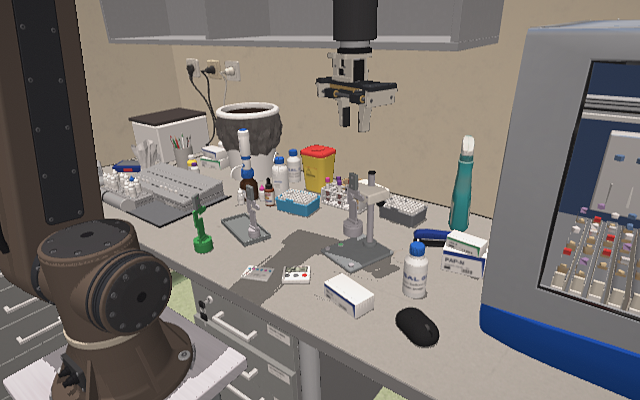

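The weight hangs still at (353,205), the smaller one stands in the tray at (252,222), and the robot is clear. Handing in.

```bash
python3 - <<'E'
from h import *
print(r.close_job())
E
```

```text
the job is handed in; nothing more can be done
None
```

The larger check weight is hanging freely on the scale's load pin, seated in its notch, and I've handed the job in at about 15.8 s of the 43 s allowed.

- **Finding the pin:** I lowered the lip onto the pin by feel, pressing it down only about 1 mm with roughly 2.8 N. I then eased off, slid the slot along until the load came off, and centred the pin in the notch with the wrist camera.
- **Hanging it:** I lowered the weight until the pin carried all of it, sinking about 2 mm as expected. After relaxing the grip to 3 N, I opened the fingers and backed straight up.

**Last checks:**
- **Hanging height:** the weight's top was at about 233 mm, which is where it should be.
- **Position and settling:** it is within about 1–2 mm of centre and stayed put between pictures 1 s apart.
- **Robot clear:** contact force was about zero, with the gripper about 110 mm above the weight.
- **Rest of the scene:** the smaller weight is in its tray, and everything else looked undisturbed in the last pictures.

**Disagreements:** the scene camera put the weight 2–3 mm off from the wrist camera, close to its stated calibration error. There was also a side force of about 1.7 N along the pin just before release, which I eased to near zero before letting go.

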